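Set up the pull-out tablet rest beside the dosa stove

ROBOT

A 6-joint arm with a two-finger parallel gripper is mounted at the origin on the work surface. World frame = base frame: x ahead of the robot, y to its left, z up, the work surface at z = 0. Lengths are in m, angles in rad, forces in N, time in s.
With the tool pointing down it reaches from about 0.325 to 0.775 m from the base axis. Payload 5.5 kg.
Tool frame: the origin (TCP) lies between the finger pads; the fingertips stand 19 mm ahead of it and the grasp point (between the pads) is the TCP; y points along the fingers, z is the direction in which the jaws open and shut, and the axes are right-handed (so a half turn about y gives the same grasp; the last joint's range is limited). The gripper opens to 88 mm and grips with 3 to 60 N. Pads are 20 mm wide; open, the fingers measure 115 mm over their backs; the gripper's body (75 mm by 178 mm) begins 61 mm behind the grasp point.
Start: joints at [-1.395, 0.091, 1.231, -0, 1.82, -0.057], TCP at [0.138, -0.584, 0.242] pointing down, gripper open.
Joint ranges: [-2.87, 2.87], [-0.86, 2.18], [0.17, 2.46], [-1.51, 4.65], [0.06, 2.69], [-2.65, 2.65]. Speed limits (rad/s): [2.57, 2.57, 3.01, 3.14, 3.14, 3.14].

INTERFACE

Orientations are given as a 3x3 rotation matrix whose columns are the frame's x, y, z axes.
In Python, from bench import robot, read_camera, workorder, regions_of gives the robot as it stands.
- The arm moves only by the tool arm_command, never from a script. Its argument "commands" is a list that holds one entry, the list of rows, each a list of 7 numbers: the shift along the world's x, y, z in mm, then the turn, a rotation vector about the world's x, y, z in degrees, then the finger opening in mm, from 0 to 87.8. A call has 1 to 8 rows; each row is the pose to reach, as a shift and turn from the pose commanded when the call began; what a row does not reach only later rows make up. A row lasts 1/8 s, in which the tool goes at most 62.5 mm and 10.7 degrees, less where a joint would pass 70% of its speed; a pose out of reach is approached as far as the arm can. A call with a gripper value outside its range is refused whole. The fingers move at their own pace and stop on an object; "force" is the grip in N (left out, the last holds). Time passes only in rows, so rows that repeat a pose let the fingers close. It gives the time, the measured TCP pose, the force and the opening at its end, in the units of the state.
- robot.read_state(): the state, without advancing time (a new reading comes with each control period).
- read_camera(name): name is "scene" or "top" or "wrist"; returns a dict with "image" (420x560x3 uint8, red, green, blue), "range_z" (420x560 float32, m along the optical axis (not along the pixel's ray), 0 where there is no reading), "fovy" (degrees; the focal length in pixels is half the picture's height over the tangent of half this angle, whatever the lens; pixels are square), "cx", "cy" (the principal point, pixels), "rvec" (rotation vector, rad) and "tvec" (3), from world to camera coordinates, as OpenCV has them. Camera axes: x right, y down, z forward; pixel columns grow to the right and rows downward; lengths in m; the calibration is good to about 2 mm. A picture is of the moment at which its call begins.
- workorder.hand_in(): hands the job in, once; it reports no verdict.
Trained networks look in the newest picture that a camera, given by its name, has taken for a name from the list of things; names that differ only in an ending like _2 or _b are one class to them, and where a whole thing is asked for, a point or a joint stands for the part that bears it (a point fixed in the world has none). Each returns a list of dicts, best first, with "score" (0 to 1); they miss things now and then, are a little off and sometimes report something else, mostly with a low value. They report only what shows in the picture. A call takes as long as a camera call.
- regions_of(thing, camera): "region" (420x560 bool, what is visible of it) and "at" ([row, column] in pixels, amid what is visible of it).
The state is a dict: "time": time; "joints": joint angles; "joint_vel": joint speeds; "tau": joint torques, N m; "position": TCP position; "tool_rot": TCP orientation; "contact_force": force on the tool from outside, world axes, zero at the start; "moment": the same for the moment, N m; "opening": finger opening in m.
Only numpy, scipy, OpenCV 4.12 (cv2) and the standard library are available. Lean on these libraries where they do the work, as an engineer would, in place of code of your own. Each camera call takes 0.05 s, during which the arm holds its last target.

TASK

Pull the tray of the low wooden coffee unit all the way out to its stop, then flip the red spring leg on the back of the folded tablet rest right over its centre so that it stays open. Swing the rest up by its top bar until it stands upright on that leg, and finish still holding the top bar so that it cannot tip while I fetch the tablet. Leave the tumbler set, spice box and spatula beside the unit where they are.

Things in the scene. Friction and masses are not known exactly. Their poses are not given: they have to be found in the camera images.
- tray_handle (a point): Middle of the tray's handle: a level steel bar 120 mm long, 10 mm thick, 35 mm out from the tray front, 42 mm above the counter. The tray front is 68 mm high; the unit (300 deep, 400 wide, 85 high) is fixed. x axis points into the unit (pull along -x), y along the bar, z up.
- tray (a joint): How far the tray is out, in m: 0 shut, 0.18 at its stop. It runs stiffly (3 to 6 N) and stays where it is left. The tray floor is 14 mm and its side walls 50 mm above the counter; side walls 172 mm either side of its middle.
- rest_hinge (a point): Middle of the hinge along the lower edge of the tablet rest, 40 mm above the counter. The rest is an open frame of 10 mm steel tube, 140 mm wide, 200 mm from hinge to top bar, about 0.4 kg, lying in the tray face down to the left of its hinge as seen from the robot. Axes turn with it: x along the hinge, y to the top bar, z out of its back.
- rest (a joint): Angle of the rest about its hinge, rad: 0 folded flat in the tray, 1.57 vertical, 1.71 (leaning back 8 degrees) when its opened leg stands on the tray floor. The hinge is free: unsupported, the rest falls. Two cream strips run up it 52 mm either side of the middle; between them it is open but for a cross tube with the leg's hub.
- top_bar_mid (a point): Middle of the rest's top bar, a round steel tube 10 mm thick and 130 mm long, parallel to the hinge, 200 mm from it. Folded, it lies 40 mm above the counter, 26 mm above the tray floor and 47 mm from the tray's side wall. It can turn within a grip as the rest swings. x along the bar.
- top_bar: The same top bar, its origin in its middle.
- leg_hub (a point): Pivot of the red kickstand leg, on the middle of the rest's back, 76 mm from the rest's hinge line and 14 mm behind the frame's plane. x along the pivot.
- leg_grip (a point): A place to take the leg, 75 mm from its hub. The leg is a red flat bar 12 mm wide (along x), 8 mm thick, with a black rubber foot ending 111 mm from the hub. Folded, it lies flat on the rest's back pointing to the top bar, 54 mm above the counter, nothing between it and the tray floor. x along the pivot, y from hub to foot.
- leg (a joint): Angle of the leg, rad: 0 folded and pointing to the top bar, 1.57 square to the rest, 2.53 open at its stop, pointing back past the hub towards the hinge at 35 degrees to the frame. A toggle spring pushes it to either stop; with the rest flat the centre is at about 1.4. Under 2 N at the grip place moves it.
- tumbler: Steel tumbler 85 mm high, 66 mm across, standing in the davara. Origin under its base.
- davara: Steel davara (wide saucer-cup) 92 mm across, 36 mm high, on the counter left of the unit. Origin under its base.
- spatula: Wooden dosa spatula 275 mm long lying on the counter between the unit and the right hob. Origin under the join of blade and handle.
- spice_box: Round steel spice box 132 mm across and 84 mm high, on the counter between the unit and the left hob. Origin under its base.

How it is judged:
On the way, in this order (a step that is already met when the one before it is completed fails the run):
1. the tray is pulled out to its stop (value of joint tray above 0.173 m and value of joint rest below 0.3 rad), for 0.2 s.
2. the leg is flipped over centre to its open stop while the rest still lies in the tray (value of joint leg above 2.35 rad and value of joint rest below 0.5 rad), for 0.2 s.
3. the rest is swung upright onto its leg by the top bar (value of joint rest above 1.63 rad and contact force between the fingers and top_bar above 4 N), for 0.2 s.
At the end, for the whole second after the job is handed in: The tray is out within 18 mm of its stop, the leg is open (over 2.35 of 2.53 rad), the rest stands still and upright on the leg (1.63 to 1.79 rad, leaning 3 to 12 degrees back), and the fingers are still holding its top bar with more than 4 N (all of step 3 and value of joint tray above 0.162 m and value of joint leg above 2.35 rad and value of joint rest below 1.79 rad and velocity of joint rest between -0.1 and 0.1 rad/s); the arm keeps its last pose, push and grip.
It fails at once if the tumbler, davara, spice box or spatula is moved by over 30 mm or the tumbler tipped (distance of any of tumbler, davara, spice_box, spatula from where it was at the start of the episode above 0.03 m or angle between tumbler's own z axis and vertical above 0.4 rad).
It also fails if it takes over 58 s, if anything falls off the work surface, if the arm or the gripper's body presses on something with over 40 N, if the wrist force passes 120 N, or if a joint passes its speed limit or range.

## Working session

There is one attempt and no reset: what is moved stays moved. The work goes in short steps, Python scripts to look and compute and a tool call to move; the robot and the scene stay as the last step left them, time stands still between calls to the robot, and variables do not carry over. Pictures are saved under pics/ and viewed, and the job is handed in when it is done.

Besides the shell and the picture viewer there is one more tool, called by a JSON object that holds its "api" and its "payload". arm_command: Moves the arm, as the interface text tells. Its arguments: {"type":"object","properties":{"commands":{"type":"array"},"force":{"type":"number"}},"required":["commands"]}

```bash
mkdir -p pics; ls
cat > h.py <<'E'
import numpy as np, cv2
from bench import robot, read_camera, workorder, regions_of
def cam(name,save=None):
    c=read_camera(name)
    if save: cv2.imwrite('pics/'+save,c['image'][:,:,::-1])
    return c
def world(c,rc):
    rc=np.atleast_2d(rc)
    H=c['image'].shape[0]; f=H/2/np.tan(np.radians(c['fovy'])/2)
    r=rc[:,0].astype(int);k=rc[:,1].astype(int)
    z=c['range_z'][r,k]
    P=np.stack([(k-c['cx'])/f*z,(r-c['cy'])/f*z,z],1)
    R,_=cv2.Rodrigues(np.array(c['rvec'],float))
    W=(P-np.array(c['tvec']).reshape(1,3))@R
    return W[z>0]
E
python3 - <<'E'
from h import *
np.set_printoptions(precision=4,suppress=True)
s=robot.read_state()
for k in s: print(k,np.array(s[k]))
a=cam('scene','scene0.png'); 
for n in ['tray_handle','rest','top_bar','leg']:
    for r in regions_of(n,'scene')[:2]: print('scene',n,r['score'],r['at'],r['region'].sum(),world(a,np.argwhere(r['region'])).mean(0))
b=cam('top','top0.png')
for n in ['tray_handle','rest','top_bar','leg','tumbler','davara','spatula','spice_box','leg_hub','leg_grip','rest_hinge','top_bar_mid']:
    for r in regions_of(n,'top')[:2]: print('top',n,r['score'],r['at'],r['region'].sum(),np.median(world(b,np.argwhere(r['region'])),0) )
E
```

```text
pics
time 0.0
joints [-1.3947  0.0919  1.2319  0.      1.8198 -0.0567]
joint_vel [ 0.0012  0.0001  0.0018 -0.0004 -0.0025 -0.002 ]
tau [  0.0002 -44.6449 -40.6439   0.07     0.0296  -0.0002]
position [ 0.1384 -0.5836  0.2405]
tool_rot [[-0.973  -0.0003  0.2307]
 [-0.2307  0.0019 -0.973 ]
 [-0.0001 -1.     -0.0019]]
contact_force [ 0.1072 -1.0761  0.0182]
moment [-0.0603 -0.0517  0.005 ]
opening 0.08790892398258562
scene tray_handle 0.95 [222.5, 287.4] 655 [ 0.6563 -0.0125  0.0632]
top tray_handle 0.76 [203.0, 276.5] 1881 [ 0.663  -0.0142  0.0677]
top tray_handle 0.2 [207.2, 100.7] 2402 [0.6321 0.4349 0.0681]
top tumbler 0.92 [273.7, 98.0] 705 [0.4683 0.4389 0.0467]
top davara 0.88 [275.0, 117.6] 345 [0.4731 0.4115 0.0314]
top spatula 0.56 [283.7, 431.2] 1842 [ 0.459  -0.4369  0.0055]
top spice_box 0.57 [204.9, 104.1] 2310 [0.6325 0.4343 0.0683]
```

View pics/scene0.png

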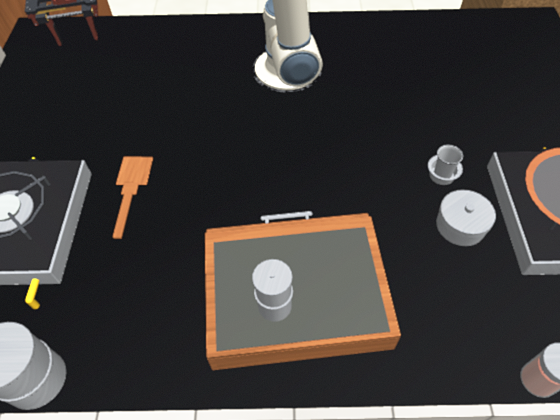

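View pics/top0.png

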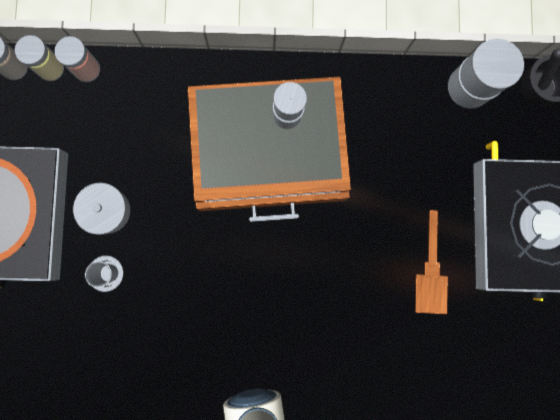

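The scene view, which faces the robot, shows the unit with its handle at (215,287). In the top view the handle bar runs from (252,218) to (297,215). The tumbler set and spice box are on the left and the spatula on the right. Next I'll measure the bar.

Run:
```python
from h import *
np.set_printoptions(precision=4,suppress=True)
for n,(r0,r1,c0,c1) in dict(top=(203,225,240,310),scene=(205,230,250,325)).items():
    a=cam(n)
    g=np.argwhere(np.ones((r1-r0,c1-c0)))+[r0,c0]
    W=world(a,g)
    m=(W[:,2]>0.03)&(W[:,2]<0.055)&(W[:,0]<0.66)
    Q=W[m]; print(n,m.sum(),Q.min(0),Q.max(0),np.median(Q,0))
    p=Q[:,:2]; 
    # bar pixels
    l=cv2.fitLine(p.astype(np.float32),cv2.DIST_HUBER,0,0.01,0.01).ravel(); print('line',l,np.degrees(np.arctan2(l[1],l[0])))
    t=(p-l[2:])@l[:2]; d=(p-l[2:])@np.array([-l[1],l[0]])
    k=abs(d)<0.007; print('ends',l[2:]+l[:2]*t[k].min(),l[2:]+l[:2]*t[k].max(), k.sum())
# unit top front edge fits
a=cam('top')
g=np.argwhere(np.ones((140,180)))+[75,180]
W=world(a,g); T=W[(abs(W[:,2]-0.085)<0.006)]
rect=cv2.minAreaRect(T[:,:2].astype(np.float32)); print(rect, cv2.boxPoints(rect))
f=W[(abs(W[:,2]-0.068)<0.005)&(W[:,0]<0.7)];print('front',len(f),cv2.boxPoints(cv2.minAreaRect(f[:,:2].astype(np.float32))))
```

```text
top 308 [ 0.6136 -0.072   0.0306] [0.6599 0.0812 0.0541] [0.6265 0.0014 0.0453]
line [ 0.0549 -0.9985  0.6248  0.0091] -86.85446
ends [0.6222 0.0566] [ 0.6293 -0.0722] 197
scene 242 [ 0.6177 -0.0748  0.0395] [0.6522 0.0544 0.0531] [ 0.6304 -0.0115  0.0459]
line [ 0.0949 -0.9955  0.6307 -0.0101] -84.55195
ends [0.6245 0.0546] [ 0.6368 -0.0746] 218
((0.8264732956886292, 0.011409386992454529), (0.3014194965362549, 0.40039199590682983), 5.4110636711120605) [[ 0.6576  0.1965]
 [ 0.6953 -0.2021]
 [ 0.9954 -0.1737]
 [ 0.9576  0.2249]]
front 778 [[ 0.6392  0.1915]
 [ 0.6774 -0.2015]
 [ 0.6971 -0.1996]
 [ 0.6588  0.1934]]
```

{"api": "arm_command", "payload": {"commands": [[[20,24,0,0,0,3,30],[55,63,0,0,0,8,30],[90,104,0,0,0,13,30],[125,145,0,0,0,19,30],[160,186,0,0,0,25,30],[195,227,0,0,0,31,30],[230,268,0,0,0,37,30],[265,309,0,0,0,43,30]]], "force": 10}}

```text
time: 2.05
position: [0.4043, -0.2734, 0.2419]
tool_rot: [[-0.552, 0.001, 0.834], [-0.834, -0.001, -0.552], [0.0, -1.0, 0.001]]
contact_force: [-0.4, -0.2, -0.1]
opening: 0.03
```

{"api": "arm_command", "payload": {"commands": [[[35,40,-10,0,0,6,30],[70,80,-25,0,0,12,30],[105,121,-40,0,0,18,30],[140,162,-55,0,0,24,30],[175,203,-70,0,0,30,30],[205,239,-85,0,0,36,30],[228,266,-95,0,0,39,30],[228,266,-95,0,0,39,30]]]}}

```text
time: 3.05
position: [0.6316, -0.0068, 0.1446]
tool_rot: [[0.096, -0.003, 0.995], [-0.995, 0.001, 0.096], [-0.001, -1.0, -0.003]]
contact_force: [0.8, 0.5, -0.6]
opening: 0.0298
```

Run:
```python
from h import *
np.set_printoptions(precision=4,suppress=True)
a=cam('wrist','w1.png'); print(a['fovy'],a['tvec'],robot.read_state()['position'])
r=regions_of('tray_handle','wrist')
H,Wd=420,560
g=np.argwhere(np.ones((H,Wd)))
W=world(a,g); m=(W[:,2]>0.03)&(W[:,2]<0.055)&(W[:,0]<0.65)&(W[:,0]>0.6)
Q=W[m]; print(m.sum(), Q.min(0),Q.max(0),np.median(Q,0))
l=cv2.fitLine(Q[:,:2].astype(np.float32),cv2.DIST_HUBER,0,0.01,0.01).ravel(); print(l)
```

```text
68.9394953307202 [-0.6276 -0.0722  0.2809] [ 0.6313 -0.0081  0.1457]
2613 [ 0.6144 -0.0724  0.03  ] [0.65   0.1537 0.0549] [0.6274 0.0153 0.0465]
[ 0.045   0.999   0.6273 -0.004 ]
```

View pics/w1.png

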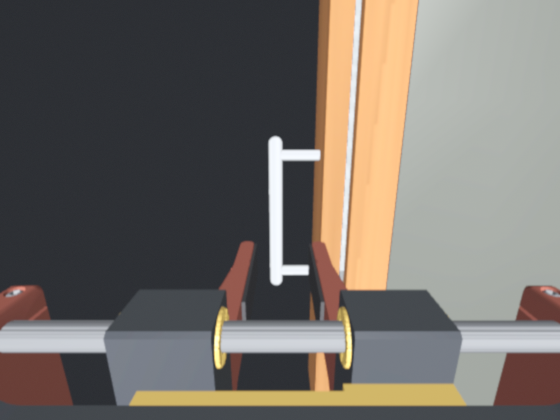

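The wrist view shows the handle bar from (277,140) to (277,283), vertical in the image and between the two fingers. Its posts run to the right, towards the tray front. I'll refine the bar position from the pixels on the bar itself.

Run:
```python
from h import *
np.set_printoptions(precision=4,suppress=True)
a=cam('wrist')
for r in [142,150,170,190,210,230,250,265,278]:
    W=world(a,[[r,c] for c in range(262,292)]); k=W[:,2]>0.036
    print(r,np.median(W[k],0),k.sum(),W[k][:,0].min(),W[k][:,0].max())
```

```text
142 [0.6202 0.0501 0.0467] 14 0.6150103959505141 0.6252148351872222
150 [0.6242 0.0442 0.0464] 23 0.6154571653614835 0.6328073093764297
170 [0.622  0.0282 0.0466] 14 0.6167947851640799 0.6272720612736348
190 [0.6239 0.0118 0.0474] 13 0.6189209696170392 0.628802550254095
210 [ 0.6253 -0.0052  0.0471] 13 0.620323184489901 0.6304126049833374
230 [ 0.6269 -0.0231  0.0468] 13 0.6217655114936589 0.6320290316441213
250 [ 0.6289 -0.0416  0.0467] 12 0.6241529930397466 0.633772462683479
265 [ 0.6342 -0.0559  0.046 ] 21 0.6253421663988041 0.6430581652512635
278 [ 0.6312 -0.0688  0.0469] 10 0.6272956039152574 0.6353136994544882
```

{"api": "arm_command", "payload": {"commands": [[[-6,-1,-30,0,0,0,30],[-6,-1,-65,0,0,0,30],[-6,-1,-90,0,0,0,30],[-6,-1,-103,0,0,0,30],[-6,-1,-103,0,0,0,20],[-6,-1,-103,0,0,0,5],[-6,-1,-103,0,0,0,5]]], "force": 20}}

```text
time: 4.08
position: [0.6262, -0.0102, 0.0455]
tool_rot: [[0.093, 0.002, 0.996], [-0.996, -0.001, 0.093], [0.001, -1.0, 0.002]]
contact_force: [-1.0, -1.5, 3.5]
opening: 0.0101
```

{"api": "arm_command", "payload": {"commands": [[[-12,-1,0,0,0,0,5],[-36,-3,0,0,0,0,5],[-62,-6,0,0,0,0,5],[-90,-9,0,0,0,0,5],[-120,-11,0,0,0,0,5],[-148,-14,0,0,0,0,5],[-170,-16,0,0,0,0,5],[-178,-17,0,0,0,0,5]]]}}

```text
time: 5.08
position: [0.4488, -0.0273, 0.0455]
tool_rot: [[0.093, 0.007, 0.996], [-0.996, -0.001, 0.093], [0.002, -1.0, 0.007]]
contact_force: [28.4, 0.8, -12.3]
opening: 0.0105
```

{"api": "arm_command", "payload": {"commands": [[[-3,0,0,0,0,0,5],[-3,0,0,0,0,0,5]]]}}

```text
time: 5.32
position: [0.4488, -0.0272, 0.0455]
tool_rot: [[0.093, 0.013, 0.996], [-0.996, -0.001, 0.093], [0.002, -1.0, 0.013]]
contact_force: [17.4, -1.2, -5.5]
opening: 0.0105
```

{"api": "arm_command", "payload": {"commands": [[[4,0,0,0,0,0,30],[4,0,0,0,0,0,30],[4,0,30,0,0,0,30],[4,0,80,0,0,0,30],[0,0,130,0,0,0,30],[0,0,180,0,0,0,30],[0,0,215,0,0,0,30],[0,0,215,0,0,0,30]]]}}

```text
time: 6.32
position: [0.445, -0.0268, 0.2616]
tool_rot: [[0.093, 0.004, 0.996], [-0.996, -0.0, 0.093], [0.001, -1.0, 0.004]]
contact_force: [0.6, 0.3, -0.5]
opening: 0.0297
```

Run:
```python
from h import *
np.set_printoptions(precision=4,suppress=True)
for cn in ['top','wrist','scene']:
    a=cam(cn,cn+'2.png'); np.savez('c_%s2.npz'%cn,**a)
    for n in ['rest','top_bar','leg','leg_grip','leg_hub','rest_hinge','tray_handle']:
        for r in regions_of(n,cn)[:1]: print(cn,n,r['score'],r['at'],r['region'].sum(),np.median(world(a,np.argwhere(r['region'])),0) )
print(robot.read_state()['time'])
```

```text
top rest 0.66 [275.1, 100.7] 586 [0.4664 0.4397 0.0499]
top top_bar 0.61 [236.6, 226.5] 165 [0.5677 0.1123 0.0435]
top leg 0.71 [233.6, 257.9] 188 [0.5811 0.0292 0.0577]
top leg_grip 0.51 [232.6, 255.5] 245 [0.5805 0.0367 0.0574]
top leg_hub 0.79 [235.2, 256.2] 235 [0.5805 0.0344 0.0576]
top rest_hinge 0.97 [229.8, 267.5] 1965 [0.5966 0.0151 0.0419]
top tray_handle 0.65 [232.2, 272.1] 9916 [ 0.5856 -0.0057  0.0151]
wrist rest 0.79 [167.1, 409.6] 13273 [0.5841 0.0104 0.0432]
wrist top_bar 0.65 [69.5, 416.9] 1183 [0.5771 0.1123 0.0444]
wrist leg 0.79 [138.9, 411.7] 1534 [0.5805 0.0417 0.0581]
wrist leg_grip 0.91 [135.1, 412.5] 1540 [0.5804 0.0432 0.0581]
wrist leg_hub 0.7 [134.9, 413.4] 1561 [0.5804 0.0445 0.0581]
wrist rest_hinge 0.88 [165.8, 411.0] 13293 [0.5841 0.0099 0.0431]
wrist tray_handle 0.85 [144.4, 413.1] 54852 [0.5914 0.0351 0.015 ]
scene rest 0.71 [200.4, 285.8] 1780 [ 0.5844 -0.0079  0.0429]
scene top_bar 0.42 [199.6, 332.5] 212 [0.5752 0.1111 0.0422]
scene leg 0.72 [199.8, 302.8] 286 [0.5851 0.0327 0.0576]
scene leg_grip 0.56 [197.3, 303.7] 235 [0.5857 0.035  0.0579]
scene leg_hub 0.54 [198.2, 300.8] 252 [0.5857 0.0351 0.0578]
scene rest_hinge 0.85 [201.5, 287.1] 2039 [ 0.5819 -0.0055  0.0427]
scene tray_handle 0.94 [194.0, 283.2] 8641 [ 0.5413 -0.0192  0.0325]
7.525
```

View pics/top2.png

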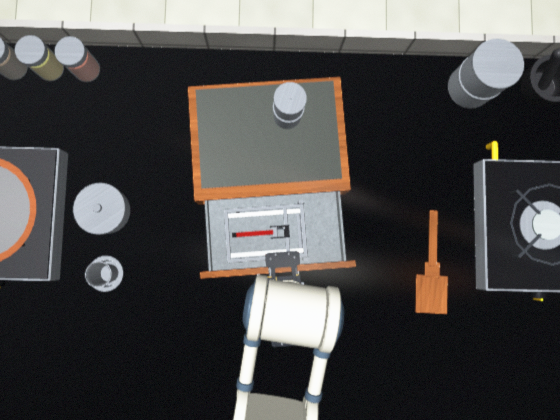

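View pics/scene2.png

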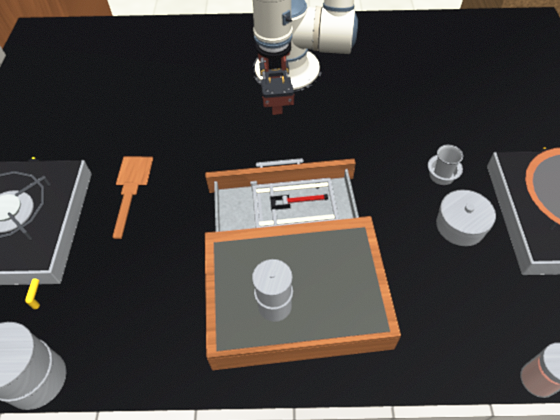

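View pics/wrist2.png

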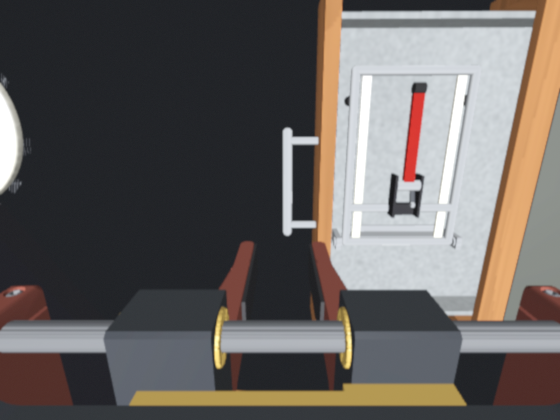

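The wrist view shows the open tray and the folded rest. The top bar is at row 70 (columns 350-478) and the hinge at about row 240. The red leg runs from its hub at about (408,185) to the black foot at (420,88), and the cream strips are at columns 360 and 455. I'll work out the exact geometry.

Run:
```python
from h import *
np.set_printoptions(precision=4,suppress=True)
ax=np.array([.9955,.0945]); ay=np.array([-.0945,.9955])
a=dict(np.load('c_wrist2.npz')); im=a['image'].astype(int)
P=lambda m:world(a,np.argwhere(m))
red=(im[...,0]>150)&(im[...,1]<60)&(im[...,2]<60)
red[:, :380]=0;red[:,440:]=0; red[250:]=0
W=P(red); W=W[abs(W[:,2]-.058)<.006]; print('red',len(W),np.median(W,0)); 
l=cv2.fitLine(W[:,:2].astype(np.float32),cv2.DIST_HUBER,0,.01,.01).ravel();print(l,np.degrees(np.arctan2(l[1],l[0])))
print('u,v range',(W[:,:2]@ax).min(),(W[:,:2]@ax).max(),(W[:,:2]@ay).min(),(W[:,:2]@ay).max())
g=np.zeros(red.shape,bool); g[55:100,340:490]=1
W=P(g); W=W[abs(W[:,2]-.045)<.004]; v=W[:,:2]@ay; u=W[:,:2]@ax
print('top',len(W),v.max(),np.median(v[abs(u-np.median(u))<.04]),u.min(),u.max())
k=v>v.max()-.011; rr=cv2.minAreaRect(W[k][:,:2].astype(np.float32));print(rr, W[k].mean(0))
for c in [380,400,430,445]:
    w=world(a,[[r,c] for r in range(60,82)]); w=w[w[:,2]>.038]; print(c,w.min(0),w.max(0),w.mean(0))
for c in [370,385,440]:
  for rng in [(195,220),(222,250)]:
    w=world(a,[[r,c] for r in range(*rng)]); w=w[w[:,2]>.034]; print('cross/hinge',c,rng,w.min(0) if len(w) else 0,w.max(0) if len(w) else 0)
g[:]=0; g[170:225,395:425]=1
W=P(g);W=W[W[:,2]>.049];print('hub',W.min(0),W.max(0),W.mean(0))
```

```text
red 797 [0.5801 0.0452 0.058 ]
[ 0.0972 -0.9953  0.5801  0.0437] -84.42067
u,v range 0.57649230062535 0.5885306495656338 -0.059137638312915325 0.032928871768506104
top 1746 0.062243225801533075 0.05743600285295823 0.5130421822305958 0.6527140863842922
((0.5749601721763611, 0.11147671937942505), (0.13963542878627777, 0.010957097634673119), 5.307305812835693) [0.5742 0.1119 0.0442]
380 [0.535  0.1043 0.0411] [0.537  0.1133 0.0458] [0.5359 0.1085 0.044 ]
400 [0.5563 0.1065 0.0412] [0.559  0.1151 0.0464] [0.5571 0.1105 0.0441]
430 [0.5877 0.1092 0.0418] [0.5904 0.1182 0.0465] [0.5889 0.1134 0.0445]
445 [0.6032 0.1112 0.0402] [0.608  0.1196 0.0472] [0.6051 0.1149 0.044 ]
cross/hinge 370 (195, 220) [ 0.5516 -0.0485  0.0414] [ 0.5533 -0.04    0.0463]
cross/hinge 370 (222, 250) [ 0.5595 -0.0926  0.034 ] [ 0.562  -0.0832  0.0463]
cross/hinge 385 (195, 220) [ 0.5696 -0.0467  0.0414] [ 0.5715 -0.0385  0.0465]
cross/hinge 385 (222, 250) [ 0.5785 -0.0909  0.037 ] [ 0.5803 -0.0816  0.0456]
cross/hinge 440 (195, 220) [ 0.6354 -0.0533  0.0381] [ 0.6439 -0.0225  0.0453]
cross/hinge 440 (222, 250) [ 0.6445 -0.0847  0.0382] [ 0.6493 -0.0569  0.0456]
hub [ 0.5702 -0.0489  0.049 ] [0.6059 0.0073 0.0622] [ 0.5908 -0.0152  0.0571]
```

{"api": "arm_command", "payload": {"commands": [[[30,20,-10,0,0,0,30],[65,44,-40,0,0,0,30],[100,67,-80,0,0,0,30],[125,84,-120,0,0,0,30],[133,90,-150,0,0,0,30],[133,90,-185,0,0,0,30],[133,90,-205,0,0,0,30],[133,90,-207,0,0,0,30]]], "force": 5}}

```text
time: 8.52
position: [0.5765, 0.063, 0.0501]
tool_rot: [[0.093, -0.003, 0.996], [-0.996, -0.0, 0.093], [-0.0, -1.0, -0.003]]
contact_force: [0.0, -0.0, 0.3]
opening: 0.03
```

Run:
```python
from h import *
s=robot.read_state();print(s['time'],s['position'],s['contact_force'])
cam('wrist','wrist3.png');cam('scene','scene3.png')
```

```text
8.525 [0.57648965 0.06302349 0.05011171] [ 0.00935053 -0.0493848   0.3367113 ]
```

View pics/wrist3.png

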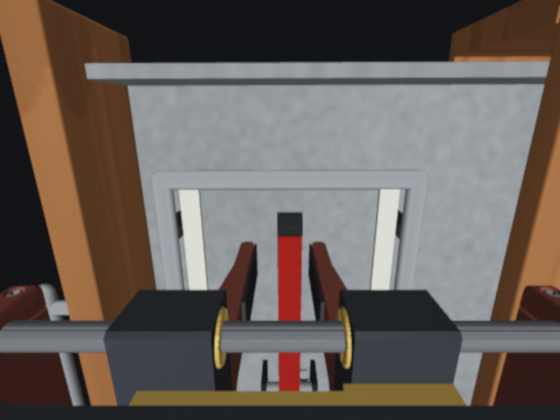

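The wrist view shows the leg at column 290, between the fingers at about 255 and 312, so it sits 1-2 mm right of centre. I'll centre on it and close lightly.

{"api": "arm_command", "payload": {"commands": [[[2,0,3,0,0,0,20],[2,0,3,0,0,0,8],[2,0,3,0,0,0,8],[2,0,3,0,0,0,8]]], "force": 5}}

```text
time: 9.12
position: [0.5802, 0.0632, 0.0562]
tool_rot: [[0.093, 0.003, 0.996], [-0.996, 0.0, 0.093], [0.0, -1.0, 0.003]]
contact_force: [-0.7, -0.4, 5.9]
opening: 0.0118
```

{"api": "arm_command", "payload": {"commands": [[[0,-2,18,0,0,0,8],[1,-9,35,0,0,0,8],[2,-20,51,0,0,0,8],[3,-34,63,0,0,0,8],[5,-51,71,0,0,0,8],[7,-69,75,0,0,0,8],[8,-88,74,0,0,0,8],[10,-106,68,0,0,0,8]]]}}

```text
time: 10.12
position: [0.5901, -0.0452, 0.1238]
tool_rot: [[0.092, 0.002, 0.996], [-0.996, -0.002, 0.092], [0.002, -1.0, 0.002]]
contact_force: [3.1, -1.1, 6.4]
opening: 0.012
```

Run:
```python
from h import *
s=robot.read_state();print(s['time'],s['position'],s['contact_force'],s['opening'])
cam('wrist','wrist4.png');cam('scene','scene4.png')
```

```text
10.125 [ 0.59010213 -0.04515711  0.12381468] [ 3.10507846 -1.1183933   6.42244494] 0.01196593183822044
```

View pics/scene4.png

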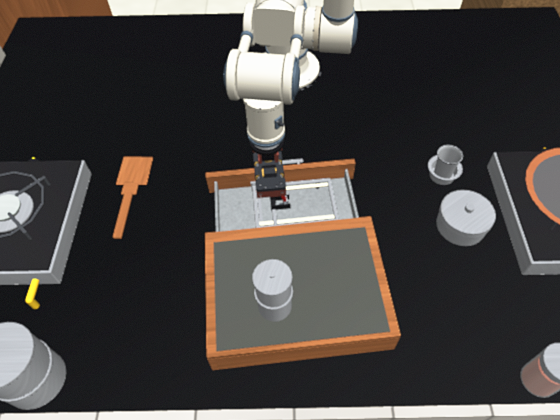

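View pics/wrist4.png

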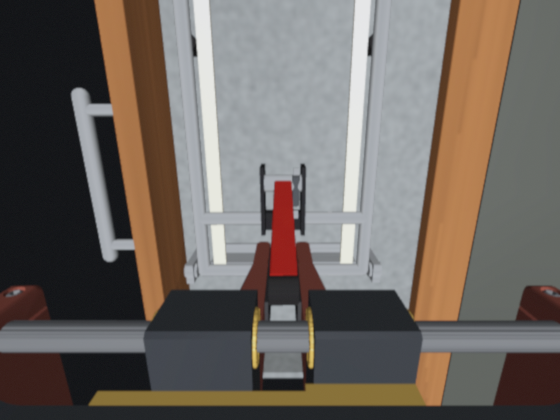

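The leg is past vertical and leaning towards the hinge: in the wrist view it runs from the hub at (283,185) to the foot at (283,300), with the rest flat. I'll follow the arc further, then release.

{"api": "arm_command", "payload": {"commands": [[[1,-13,-8,0,0,0,8],[2,-24,-17,0,0,0,8],[2,-24,-17,0,0,0,30],[2,-24,-17,0,0,0,30],[2,-24,-17,0,0,0,30],[2,-24,20,0,0,0,30],[2,0,70,0,0,0,30],[2,30,110,0,0,0,30]]]}}

```text
time: 11.22
position: [0.5912, -0.0124, 0.2345]
tool_rot: [[0.092, 0.0, 0.996], [-0.996, -0.0, 0.092], [0.0, -1.0, 0.0]]
contact_force: [0.3, 0.2, 0.3]
opening: 0.03
```

Run:
```python
from h import *
np.set_printoptions(precision=4,suppress=True)
s=robot.read_state();print(s['time'],s['position'],s['contact_force'],s['opening'])
a=cam('wrist','wrist5.png');
ax=np.array([.9955,.0945]); ay=np.array([-.0945,.9955])
for n in ['leg','top_bar','rest']:
  for r in regions_of(n,'wrist')[:1]:
    W=world(a,np.argwhere(r['region'])); v=W[:,:2]@ay;u=W[:,:2]@ax
    print(n,r['score'],r['at'],'u',np.percentile(u,[2,50,98]),'v',np.percentile(v,[2,50,98]),'z',np.percentile(W[:,2],[2,50,98]))
    if n=='leg': print(np.polyfit(v,W[:,2],1))
```

```text
11.225 [ 0.5912 -0.0124  0.2345] [0.2507 0.1736 0.2737] 0.03004285836228783
leg 0.92 [238.0, 278.3] u [0.5731 0.5828 0.5905] v [-0.1653 -0.1077 -0.0615] z [0.014  0.0852 0.1202]
[-0.4666  0.0327]
top_bar 0.92 [65.2, 278.6] u [0.5222 0.5833 0.6444] v [0.0527 0.057  0.062 ] z [0.0402 0.0442 0.0463]
rest 0.87 [183.7, 281.0] u [0.5157 0.5848 0.6511] v [-0.1445 -0.0624  0.0606] z [0.0142 0.0436 0.1107]
```

View pics/wrist5.png

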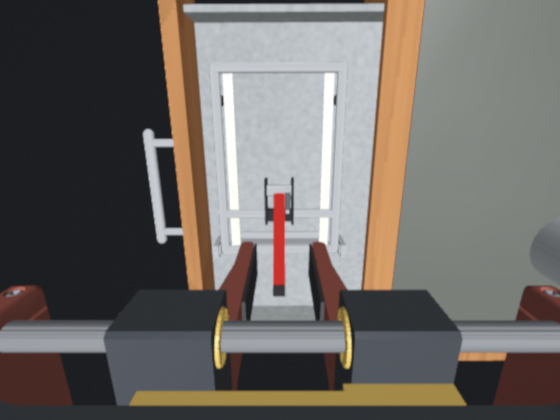

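The leg is open at its stop: the wrist view has its foot at (280,290), with foot v ≈ −0.165 and z ≈ 0.12, which fits 35°. The rest is flat and the top bar is at row 67. Next I'll turn the tool 90° and go over the bar.

{"api": "arm_command", "payload": {"commands": [[[-2,15,0,0,0,-10,40],[-4,35,0,0,0,-20,40],[-7,55,-10,0,0,-30,40],[-9,75,-25,0,0,-40,40],[-11,95,-40,0,0,-50,40],[-13,110,-60,0,0,-60,40],[-15,120,-80,0,0,-70,40],[-16,124,-90,0,0,-80,40]]], "force": 20}}

```text
time: 12.42
position: [0.5737, 0.1108, 0.1382]
tool_rot: [[-0.966, -0.006, 0.259], [-0.259, -0.001, -0.966], [0.006, -1.0, -0.001]]
contact_force: [-0.4, -1.2, 0.7]
opening: 0.0401
```

{"api": "arm_command", "payload": {"commands": [[[0,0,-10,0,0,-6,40],[0,0,-20,0,0,-10,40],[0,0,-20,0,0,-10,40]]]}}

```text
time: 12.8
position: [0.5739, 0.1103, 0.1192]
tool_rot: [[-0.996, -0.006, 0.093], [-0.093, -0.001, -0.996], [0.006, -1.0, 0.001]]
contact_force: [0.6, 0.2, -0.8]
opening: 0.04
```

Run:
```python
from h import *
np.set_printoptions(precision=4,suppress=True)
s=robot.read_state();print(s['time'],s['position'],s['contact_force'],s['opening'],s['joints'],s['tool_rot'])
ax=np.array([.9955,.0945]); ay=np.array([-.0945,.9955])
print('tcp u v',s['position'][:2]@ax,s['position'][:2]@ay)
a=cam('wrist','wrist6.png');
for n in ['top_bar']:
  for r in regions_of(n,'wrist')[:1]:
    W=world(a,np.argwhere(r['region'])); v=W[:,:2]@ay;u=W[:,:2]@ax
    print(n,r['score'],r['at'],'u',np.percentile(u,[2,50,98]),'v',np.percentile(v,[2,50,98]),'z',np.percentile(W[:,2],[2,50,98]))
```

```text
12.8 [0.5739 0.1103 0.1192] [ 0.5687  0.1754 -0.8377] 0.039995338360223 [ 0.1318  0.0647  1.475  -0.0003  1.6077  1.6094] [[-0.9956 -0.0057  0.093 ]
 [-0.093  -0.0011 -0.9957]
 [ 0.0058 -1.      0.0005]]
tcp u v 0.5817369237125563 0.05553879362662564
top_bar 0.94 [215.2, 278.1] u [0.524  0.5901 0.645 ] v [0.0526 0.0574 0.062 ] z [0.0413 0.0444 0.0461]
```

View pics/wrist6.png

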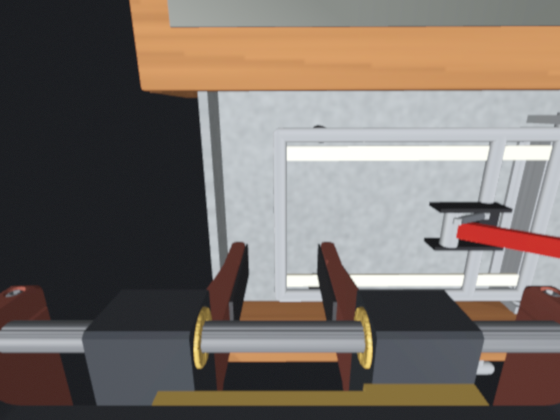

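The wrist view shows the top bar, vertical at column 280, centred between the fingers at 240 and 325, with the side wall at column 212 clear. I'll go down and grip.

{"api": "arm_command", "payload": {"commands": [[[0,2,-35,0,0,0,36],[0,2,-60,0,0,0,36],[0,2,-74,0,0,0,36],[0,2,-74,0,0,0,36],[0,2,-74,0,0,0,5],[0,2,-74,0,0,0,5],[0,2,-74,0,0,0,5]]], "force": 20}}

```text
time: 13.78
position: [0.576, 0.1125, 0.0496]
tool_rot: [[-0.996, 0.002, 0.093], [-0.093, -0.001, -0.996], [-0.002, -1.0, 0.001]]
contact_force: [1.8, -12.1, 3.7]
opening: 0.0095
```

{"api": "arm_command", "payload": {"commands": [[[0,-2,20,0,0,0,5],[0,-5,40,0,0,0,5],[1,-10,59,0,0,0,5],[2,-17,78,0,0,0,5],[2,-25,96,0,0,0,5],[3,-36,113,0,0,0,5],[4,-48,129,0,0,0,5],[6,-61,143,0,0,0,5]]]}}

```text
time: 14.78
position: [0.5816, 0.0538, 0.1948]
tool_rot: [[-0.995, 0.003, 0.095], [-0.095, 0.004, -0.995], [-0.003, -1.0, -0.004]]
contact_force: [0.3, 7.5, 5.9]
opening: 0.0095
```

Run:
```python
from h import *
np.set_printoptions(precision=4,suppress=True)
ax=np.array([.9955,.0945]); ay=np.array([-.0945,.9955])
s=robot.read_state();print(s['time'],s['position'],s['contact_force'],s['opening'])
print('tcp u v',s['position'][:2]@ax,s['position'][:2]@ay)
a=cam('wrist','wrist7.png'); cam('scene','scene7.png')
for cn in ['wrist']:
  for r in regions_of('top_bar',cn)[:1]:
    W=world(a,np.argwhere(r['region'])); v=W[:,:2]@ay;u=W[:,:2]@ax
    print(r['score'],r['at'],'u',np.percentile(u,[2,50,98]),'v',np.percentile(v,[2,50,98]),'z',np.percentile(W[:,2],[2,50,98]))
```

```text
14.775 [0.5816 0.0538 0.1948] [0.2615 7.541  5.89  ] 0.00948311031107573
tcp u v 0.584088794671563 -0.0014147124533414413
0.69 [236.4, 281.8] u [0.5218 0.6037 0.6473] v [-0.006  -0.0013  0.0033] z [0.183  0.1861 0.1877]
```

View pics/wrist7.png

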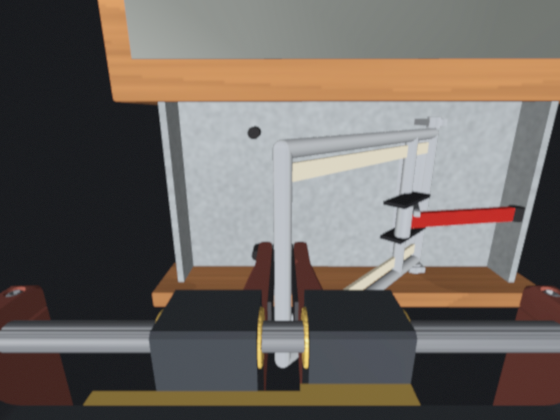

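View pics/scene7.png

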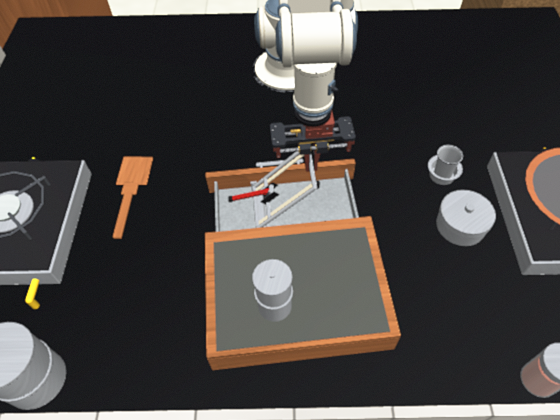

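The wrist view shows the top bar held between the fingers at about (283,250), with the rest at about 0.79 rad (bar z 0.182). The leg is open, its foot at (515,215). The scene view shows nothing else disturbed. I'll carry on along the arc.

{"api": "arm_command", "payload": {"commands": [[[2,-16,15,0,0,0,5],[3,-33,26,0,0,0,5],[5,-50,36,0,0,0,5],[6,-68,44,0,0,0,5],[8,-87,51,0,0,0,5],[10,-106,55,0,0,0,5],[12,-126,57,0,0,0,5],[13,-140,58,0,0,0,5]]]}}

```text
time: 15.92
position: [0.5949, -0.0893, 0.2508]
tool_rot: [[-0.996, 0.002, 0.092], [-0.092, -0.0, -0.996], [-0.002, -1.0, 0.001]]
contact_force: [6.2, 1.7, 1.6]
opening: 0.0093
```

```bash
cat > chk.py <<'E'
from h import *
import sys
np.set_printoptions(precision=4,suppress=True)
ax=np.array([.9955,.0945]); ay=np.array([-.0945,.9955])
s=robot.read_state();print(s['time'],s['position'],s['contact_force'],s['opening'])
print('tcp u v',s['position'][:2]@ax,s['position'][:2]@ay)
k=sys.argv[1]
a=cam('wrist','wrist%s.png'%k); cam('scene','scene%s.png'%k)
for n in ['top_bar','leg']:
  for r in regions_of(n,'wrist')[:1]:
    W=world(a,np.argwhere(r['region'])); v=W[:,:2]@ay;u=W[:,:2]@ax
    print(n,r['score'],r['at'],'u',np.percentile(u,[2,50,98]),'v',np.percentile(v,[2,50,98]),'z',np.percentile(W[:,2],[2,50,98]))
    if n=='top_bar': print('theta',np.arctan2(np.percentile(W[:,2],90)-.005-.04, np.median(v)+.143))
E
python3 chk.py 8
```

```text
15.925 [ 0.5949 -0.0893  0.2508] [6.2358 1.6748 1.557 ] 0.009309607741251882
tcp u v 0.5837649972299433 -0.14507399519706618
top_bar 0.97 [233.7, 280.0] u [0.5212 0.6053 0.6514] v [-0.1499 -0.1451 -0.1405] z [0.2411 0.2444 0.2461]
theta 1.581514274328279
leg 0.66 [193.2, 315.8] u [0.5734 0.5852 0.5936] v [-0.2198 -0.1785 -0.1551] z [0.0319 0.0907 0.1225]
```

View pics/wrist8.png

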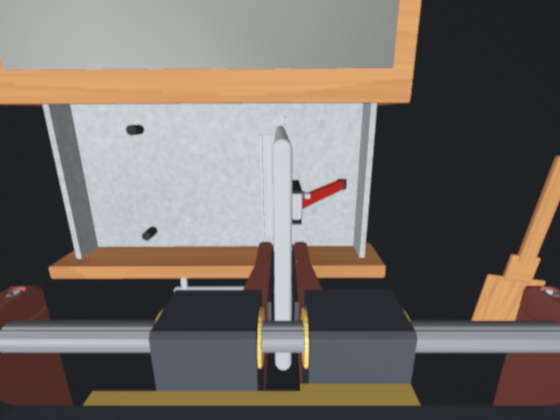

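{"api": "arm_command", "payload": {"commands": [[[1,-8,0,0,0,0,5],[2,-16,-1,0,0,0,5],[2,-21,-1,0,0,0,5],[2,-25,-2,0,0,0,5],[2,-25,-2,0,0,0,5],[2,-25,-2,0,0,0,5]]]}}

```text
time: 16.88
position: [0.5972, -0.1137, 0.2482]
tool_rot: [[-0.996, 0.003, 0.093], [-0.093, -0.001, -0.996], [-0.003, -1.0, 0.001]]
contact_force: [6.9, -1.1, 5.1]
opening: 0.0093
```

```bash
python3 chk.py 9
```

```text
16.875 [ 0.5972 -0.1137  0.2482] [ 6.8718 -1.1084  5.1234] 0.009267242233230851
tcp u v 0.5837707732068952 -0.16960355889162204
leg 0.96 [186.4, 305.5] u [0.5794 0.5866 0.5903] v [-0.2185 -0.1967 -0.1805] z [0.022  0.0618 0.0946]
```

View pics/wrist9.png

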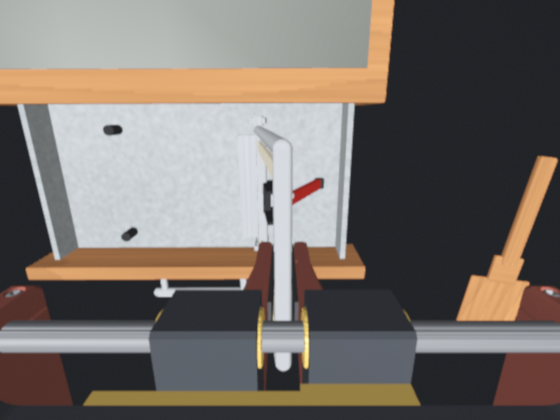

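View pics/scene9.png

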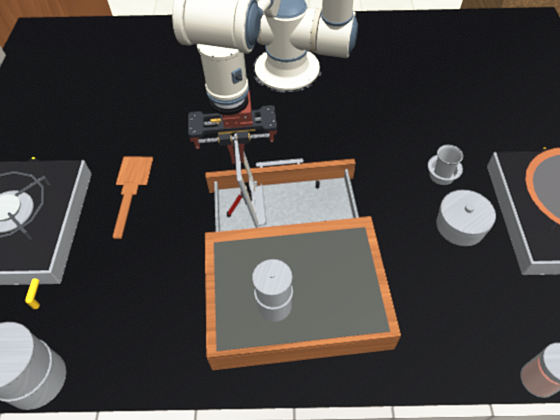

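{"api": "arm_command", "payload": {"commands": [[[0,-1,0,0,0,0,5],[0,-2,0,0,0,0,5],[0,-2,0,0,0,0,5],[0,-2,0,0,0,0,5]]]}}

```text
time: 17.58
position: [0.5973, -0.1148, 0.2481]
tool_rot: [[-0.996, 0.003, 0.094], [-0.094, 0.001, -0.996], [-0.003, -1.0, -0.0]]
contact_force: [6.8, 1.6, 5.0]
opening: 0.0094
```

```bash
cat > chk2.py <<'E'
from h import *
np.set_printoptions(precision=4,suppress=True)
ax=np.array([.9955,.0945]); ay=np.array([-.0945,.9955])
s=robot.read_state();print(s['time'],s['position'],s['contact_force'],s['joint_vel'],s['opening'])
a=cam('wrist','wrist10.png')
W=world(a,[[r,c] for r in range(160,235,5) for c in range(272,296)]); W=W[W[:,2]>.236]; v=W[:,:2]@ay; print(len(W),np.percentile(v,[2,50,98]),W[:,2].max(),'theta',np.arccos((np.median(v)+.143)/.2))
a=cam('scene')
im=a['image'].astype(int); red=(im[...,0]>150)&(im[...,1]<60)&(im[...,2]<60); red[:170]=0;red[230:]=0;red[:,:200]=0;red[:,350:]=0
W=world(a,np.argwhere(red)); v=W[:,:2]@ay;print('leg',len(W),np.c_[v,W[:,2]][[0,-1]], 'angle',np.degrees(np.arctan(np.polyfit(v,W[:,2],1)[0])))
r=regions_of('tray_handle','scene')
g=np.argwhere(np.ones((12,60)))+[155,250]; W=world(a,g); m=abs(W[:,2]-.045)<.006; print('handle',m.sum(),np.percentile(W[m][:,:2]@ax,[10,50,90]), np.array([.6256,-.0085])@ax)
E
python3 chk2.py
```

```text
17.575 [ 0.5973 -0.1148  0.2481] [6.7991 1.5828 5.0285] [-0.001  -0.0007  0.0004 -0.0007  0.0005 -0.0009] 0.009427726523314934
288 [-0.1754 -0.1707 -0.1661] 0.24506377824316128 theta 1.7097803116725558Traceback (most recent call last):
  File "chk2.py", line 9, in <module>
    W=world(a,np.argwhere(red)); v=W[:,:2]@ay;print('leg',len(W),np.c_[v,W[:,2]][[0,-1]], 'angle',np.degrees(np.arctan(np.polyfit(v,W[:,2],1)[0])))
                                                                 ~~~~~~~~~~~~~~~^^^^^^^^
IndexError: index 0 is out of bounds for axis 0 with size 0
```

```bash
sed -i 's/^im=.*$//; s/^W=world(a,np.argwhere(red)).*$//' chk2.py
cat >> chk2.py <<'E'
b=cam('top','top10.png')
for r in regions_of('leg','scene')[:1]:
    W=world(a,np.argwhere(r['region'])); v=W[:,:2]@ay; print('leg',r['score'],np.percentile(v,[2,50,98]),np.percentile(W[:,2],[2,50,98]),np.polyfit(W[:,2],v,1))
for n in ['tumbler','davara','spatula','spice_box']:
    for r in regions_of(n,'top')[:1]: print(n,r['score'],np.median(world(b,np.argwhere(r['region'])),0))
E
python3 chk2.py
```

```text
17.675 [ 0.5973 -0.1148  0.2481] [6.0305 2.0464 4.5322] [ 0.0007  0.0005 -0.0001  0.0005  0.     -0.0002] 0.009630876652927174
288 [-0.1754 -0.1707 -0.1661] 0.24459459531423183 theta 1.7097644214595078
handle 185 [0.4443 0.4493 0.4531] 0.62198155
leg 0.6 [-0.2209 -0.1989 -0.1774] [0.0133 0.0563 0.0983] [ 0.4296 -0.2232]
tumbler 0.95 [0.4672 0.4382 0.047 ]
davara 0.64 [0.4608 0.4157 0.032 ]
spatula 0.87 [ 0.459  -0.4365  0.0054]
spice_box 0.9 [0.6317 0.4343 0.0682]
```

View pics/top10.png

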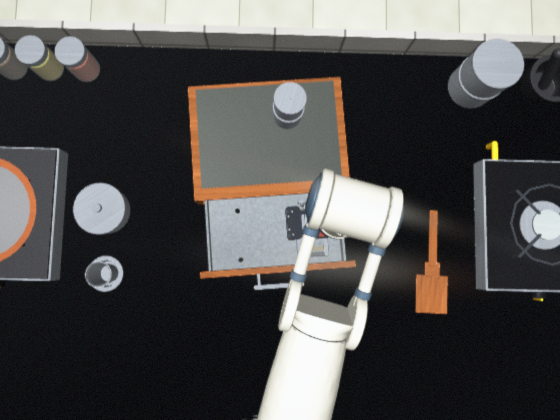

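The checks agree, so I'm handing in.
- **Tray:** about 178 mm out.
- **Leg:** foot on the tray floor at its open stop (z ≈ 0.013).
- **Rest:** about 1.71 rad, and still.
- **Grip:** holding the bar at 20 N.
- **Bystanders:** unmoved.

Run:
```python
from h import *
print(workorder.hand_in()); s=robot.read_state(); print(s['time'],s['position'],s['contact_force'],s['opening'])
```

```text
the job is handed in; nothing more can be done
None
the job is handed in; nothing more can be done
```

I did all three steps and handed the job in at about 18 s of the 58 s allowed, with the fingers still holding the top bar. Handing in gave no verdict, so what follows is from my last readings before it.

- **Tray:** it is out about 178 mm by the handle's shift in the pictures. At the end of the pull the force rose to about 28 N, so it had reached its stop.
- **Leg:** it is flipped over centre to its open stop. Its foot was measured at 13 mm above the counter, where the tray floor is 14 mm.
- **Rest:** it stands at about 1.71 rad and still. A last 2 mm nudge onto the leg changed the sideways force from −1.1 to about +2 N.
- **Grip:** I set it to 20 N, with the fingers closed to 9.6 mm on the 10 mm bar. The contact force itself was not read directly. The bar sits about 8–10 mm nearer the fingertips than the grasp point.
- **Tumbler, spice box, spatula:** each reads within about 1 mm of where it started.
- **Davara:** it reads 13 mm off, but the network saw only its rim beside the tumbler. It looks unmoved in the picture and nothing came near it, so I put this down to measurement.

One check failed: my first leg check by colour in the scene camera found no red pixels. I repeated it with the trained network, which gave the leg figures above.

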